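# Hold the round swab bin's lid up by its lever, then let it close

### The arm

A 6-joint arm with a two-finger parallel gripper is mounted at the origin on the work surface. World frame = base frame: x ahead of the robot, y to its left, z up, the work surface at z = 0. Lengths are in m, angles in rad, forces in N, time in s.
With the tool pointing down it reaches from about 0.35 to 0.725 m from the base axis. Payload 6 kg.
Tool frame: the origin (TCP) lies midway between the tips of the shut fingers; the grasp point (between the pads) lies 19 mm behind it; z points along the fingers, x is the direction in which the jaws open and shut, and the axes are right-handed (so a half turn about z gives the same grasp; the last joint's range is limited). The gripper opens to 85 mm and grips with 20 to 120 N. Pads are 22 mm wide; open, the fingers measure 114 mm over their backs; the gripper's body (76 mm by 85 mm) begins 54 mm behind the grasp point. The pads swing forward as they close: fully open they stand 13 mm farther back than shut.
Start: joints at [-0.861, 0.04, 0.085, 0, -1.615, -0.334], TCP at [0.22, -0.558, 0.231] pointing down, gripper open.
Joint ranges: [-2.56, 2.56], [-1.29, 2.01], [-1.08, 1.49], [-3.29, 1.98], [-2.81, -0.18], [-2.99, 2.99]. Speed limits (rad/s): [2.57, 2.57, 3.01, 3.14, 3.14, 3.14].

### API

Orientations are given as a 3x3 rotation matrix whose columns are the frame's x, y, z axes.
In Python, from workcell import bot gives the robot as it stands.
- The arm moves only by the tool servo_tool, never from a script. Its argument "series" is a list of rows, each a list of 7 numbers: the gripper's target within -1 to 1 (shut at 1, half-way at 0, fully open at -1), then the shift along the world's x, y, z in units of 50 mm (1.0 is 50 mm), then the turn, a rotation vector about the world's x, y, z in units of 8 degrees (1.0 is 8 degrees). A call has 1 to 8 rows; each row shifts and turns the pose as measured when the row begins; what a row does not reach is not made up. A row lasts 1/10 s, in which the tool goes at most 50 mm and 8.59 degrees, less where a joint would pass 70% of its speed; a pose out of reach is approached as far as the arm can. A call is refused whole if a number of a shift passes 1 or a number of a turn 1, either way. A call with a gripper value outside its range is refused whole. The fingers move at their own pace and stop on an object; "grip_force" is the grip in N (left out, the last holds). Time passes only in rows, so rows that do not move let the fingers close. It gives the time, the measured TCP pose, the force and the opening at its end, in the units of the state.
- bot.state(): the state, without advancing time (a new reading comes with each control period).
- bot.get_image(name): name is "scene" or "top" or "wrist"; returns (picture, depth): 480x640x3 uint8, red, green, blue; 480x640 float32, m along the optical axis (not along the pixel's ray), 0 where there is no reading.
- bot.get_calibration(name): a dict with "vfov" (degrees; the focal length in pixels is half the picture's height over the tangent of half this angle, whatever the lens; pixels are square), "cx", "cy" (the principal point, pixels), "origin" and "attitude" of the camera in the world. Camera axes: x right, y up, looking along -z (the intrinsics and any distortion apply to the point x, -y, -z); pixel columns grow to the right and rows downward; lengths in m; the calibration is good to about 2 mm. A picture is of the moment at which its call begins: read the wrist's pose just before it. get_calibration takes no time and is no camera call; for the wrist camera it gives the pose at the moment of the call.
- bot.job_done(): hands the job in, once; it reports no verdict.
The state is a dict: "clock": time; "q": joint angles; "dq": joint speeds; "joint_efforts": joint torques, N m; "tool_pos": TCP position; "tool_rot": TCP orientation; "contact_force": force on the tool from outside, world axes, zero at the start; "ft_torque": the same for the moment, N m; "grip_width": finger opening in m.
Only numpy, scipy, OpenCV 4.12 (cv2) and the standard library are available. Lean on these libraries where they do the work, as an engineer would, in place of code of your own. Each camera call takes 0.05 s, during which the arm holds its last target. There are 200 camera calls.

### The job

I want to drop used swabs into the round steel lever bin: press its lever down from above until the lid is fully raised, keep it up for a good three seconds, then let go so that the lid closes again. Leave the lid of the square lever bin shut.

Things in the scene. Friction and masses are not known exactly. Their poses are not given: they have to be found in the camera images.
- round_bin: Round steel bin, fixed, 130 mm across, 150 mm tall, lid top at 157 mm. Origin: centre of its underside, z up. Hinge pin of its steel lid: along the bin's y, 73 mm from the bin's axis on the -x side, 150 mm up; the lid reaches over the bin to +x, the lever sticks out to -x, which faces the robot within 0.6 rad. A square bin with the same lever stands 0.3 to 0.55 m to the left or right.
- round_lever (a point): Its lever: flat steel pad 50 (x, away from the hinge) x 34 (y) x 6 mm. Point: middle of its upper face, 60 mm out from the hinge pin, 4 mm above it, level when shut. Rigid with the lid: pressed down, both turn about the pin, the pad moving 40 mm down and 11 mm towards the bin at the stop. A spring needs about 3 to 6 N; let go, the lid shuts in about 1 s. Nothing else near is over 100 mm tall.
- round_lid (a joint): Angle of the round bin's lid and lever, rad: 0 shut with the lever level, growing as the lever goes down and the lid rises, 0.70 at the stop (fully raised).
- square_lid (a joint): The same for the square bin (130 by 130 mm, 150 mm tall): 0 shut, 0.70 fully raised. To be left shut.
Not all that is in view belongs to the job. What is shaped like the round_bin but red is not meant.

How it is judged:
On the way:
1. the round bin's lid is held raised (at least 0.5 of its 0.7 rad) by pressing its lever (grasp point within 90 mm of the pad), for 2 s without a break (value of joint round_lid above 0.5 rad and distance between the grasp point and round_lever below 0.09 m), for 2 s.
At the end, for the whole second after the job is handed in: The round bin's lid is shut again (within 0.06 rad) and at rest, its lever let go, and the square bin's lid is shut (within 0.06 rad) (value of joint each of round_lid, square_lid below 0.06 rad and velocity of joint round_lid between -0.1 and 0.1 rad/s); the robot touches nothing.
It fails at once if the square bin's lid is raised by more than 0.15 rad (value of joint square_lid above 0.15 rad).
It also fails if it takes over 38 s, if anything falls off the work surface, if the arm or the gripper's body presses on something with over 40 N, if the wrist force passes 120 N, or if a joint passes its speed limit or range.

## Working session

There is one attempt and no reset: what is moved stays moved. The work goes in short steps, Python scripts to look and compute and a tool call to move; the robot and the scene stay as the last step left them, time stands still between calls to the robot, and variables do not carry over. Pictures are saved under pics/ and viewed, about 8 in all and at most 12, crops included, and the job is handed in when it is done.

Besides the shell and the picture viewer there is one more tool, called after "Emit:" in YAML: its name, and indented under it one key for each argument. servo_tool: Moves the arm, as the interface text tells. Its arguments: {"type":"object","properties":{"series":{"type":"array","items":{"type":"array","items":{"type":"number"}}},"grip_force":{"type":"number"}},"required":["series"]}

```bash
mkdir -p pics
cat > h.py <<'E'
from workcell import bot
import numpy as np, cv2
def snap(n,f):
    c=bot.get_calibration(n); im,d=bot.get_image(n)
    cv2.imwrite('pics/'+f+'.png',im[:,:,::-1]); np.savez('pics/'+f,im=im,d=d,o=c['origin'],R=c['attitude'],cx=c['cx'],cy=c['cy'],f=240/np.tan(np.radians(c['vfov'])/2)); print({k:v for k,v in c.items()})
def pt(f,u,v,depth=None,r=1):
    s=np.load('pics/'+f+'.npz'); 
    if depth is None:
        w=s['d'][v-r:v+r+1,u-r:u+r+1]; depth=np.median(w[w>0])
    p=np.array([(u-s['cx'])/s['f'],-(v-s['cy'])/s['f'],-1])*depth
    return np.array(s['o'])+np.array(s['R'])@p
def cloud(f):
    s=np.load('pics/'+f+'.npz'); v,u=np.mgrid[:480,:640]; d=s['d']
    p=np.stack([(u-s['cx'])/s['f']*d,-(v-s['cy'])/s['f']*d,-d],-1)
    return p@np.array(s['R']).T+np.array(s['o']), d>0
E
python3 -c "
from h import *
snap('top','top1');snap('scene','sc1');print(bot.state())"
```

```text
{'vfov': 46.5949139354483, 'cx': 322.7582823948701, 'cy': 250.42137650806836, 'origin': array([0.41318422, 0.06033675, 1.32096261]), 'attitude': array([[ 0.00801553,  0.99477512, -0.10177533],
       [-0.99994516,  0.00865968,  0.00588882],
       [ 0.00673939,  0.10172255,  0.99478998]])}
{'vfov': 53.09091601234539, 'cx': 312.34724894697166, 'cy': 243.15869445340755, 'origin': array([0.94072885, 0.12514218, 1.27828482]), 'attitude': array([[-0.18524699, -0.93273488,  0.30933671],
       [ 0.98267105, -0.17788092,  0.05211511],
       [ 0.00641552,  0.3136304 ,  0.94952347]])}
{'clock': 0.1, 'q': array([-8.61293652e-01,  4.07349697e-02,  8.39323970e-02, -3.74684848e-04,
       -1.61547436e+00, -3.33703567e-01]), 'dq': array([ 0.00040891, -0.00157231,  0.00215235, -0.00204777,  0.0005463 ,
       -0.00227967]), 'joint_efforts': array([-6.86439846e-03, -3.69346511e+01,  3.48281300e+01,  6.95184544e+00,
       -4.56963331e-03, -1.65835235e-05]), 'tool_pos': array([ 0.22017155, -0.55784417,  0.23040676]), 'tool_rot': array([[-3.67030780e-01,  9.30208548e-01, -6.80568297e-04],
       [ 9.30207553e-01,  3.67031387e-01,  1.36716496e-03],
       [ 1.52153846e-03, -1.31278150e-04, -9.99998834e-01]]), 'contact_force': array([-0.33186148, -0.11972962, -0.22358097]), 'ft_torque': array([-0.01981411,  0.00375993, -0.01861416]), 'grip_width': 0.08544939410012801}
```

View pics/top1.png

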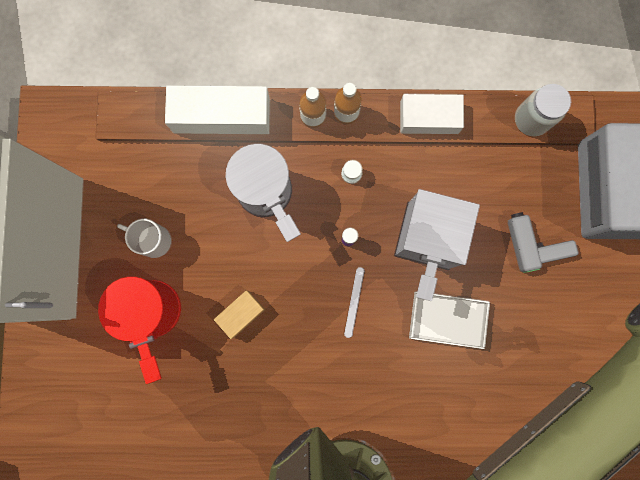

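View pics/sc1.png

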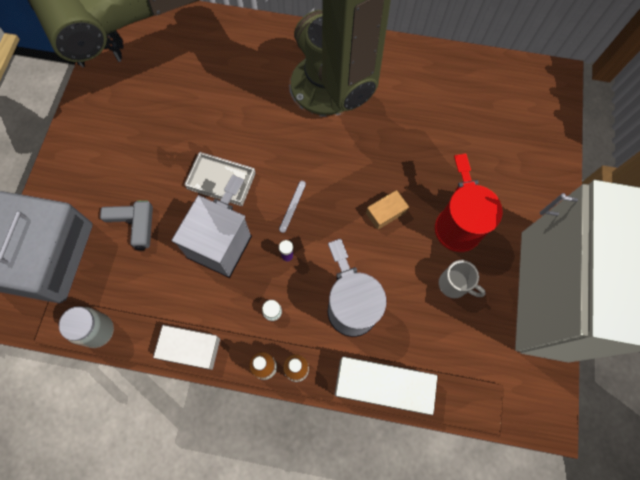

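The top view shows the round bin with its lid at about (258,177) and its pad at (288,226). The square bin is at (440,228) with its pad at (428,285). The red bin on the left is a decoy.

```bash
python3 -c "
from h import *
print(bot.get_calibration('top').keys())
for u,v in [(258,177),(288,226),(281,212),(293,236),(428,285)]: print(u,v,pt('top1',u,v).round(4))
for u,v in [(358,297),(337,246)]: print('sc',pt('sc1',u,v).round(4))
for n in ['top1','sc1']:
  P,ok=cloud(n)
  for lo,hi,nm in [(.145,.157,'pad'),(.1535,.17,'lid')]:
    m=ok&(P[...,2]>lo)&(P[...,2]<hi)&(P[...,0]>.3)&(P[...,0]<.72)&(P[...,1]>.0)&(P[...,1]<.3)
    q=P[m]; print(n,nm,len(q),q.min(0).round(3),q.max(0).round(3),q.mean(0).round(4))
  m=ok&(P[...,2]>.14)&(P[...,2]<.175)&(P[...,0]>.3)&(P[...,0]<.72)&(P[...,1]>.0)&(P[...,1]<.3)
  q=P[m][:,:2]; (cx,cy),r=cv2.minEnclosingCircle(np.float32(q)); print('all circ',cx,cy,r)
im=cv2.imread('pics/top1.png')[130:260,210:320]; cv2.imwrite('pics/c1.png',cv2.resize(im,None,fx=5,fy=4.5,interpolation=cv2.INTER_CUBIC))
"
```

```text
dict_keys(['vfov', 'cx', 'cy', 'origin', 'attitude'])
258 177 [0.6884 0.1926 0.1555]
288 226 [0.5838 0.1273 0.1541]
281 212 [0.6139 0.1427 0.1526]
293 236 [0.5627 0.1165 0.1532]
428 285 [ 0.4617 -0.1675  0.1542]
sc [0.6873 0.1949 0.1569]
sc [0.5701 0.1244 0.1533]
top1 pad 1957 [0.552 0.104 0.145] [0.72  0.261 0.157] [0.6543 0.1787 0.1544]
top1 lid 2326 [0.552 0.104 0.154] [0.72  0.261 0.164] [0.6685 0.1878 0.1567]
all circ 0.6405715942382812 0.18263423442840576 0.1076345294713974
sc1 pad 1666 [0.553 0.102 0.145] [0.72  0.261 0.157] [0.6582 0.1796 0.1543]
sc1 lid 1750 [0.554 0.105 0.154] [0.72  0.261 0.164] [0.6709 0.189  0.1564]
all circ 0.6421142220497131 0.1802118420600891 0.10882476717233658
```

View pics/c1.png

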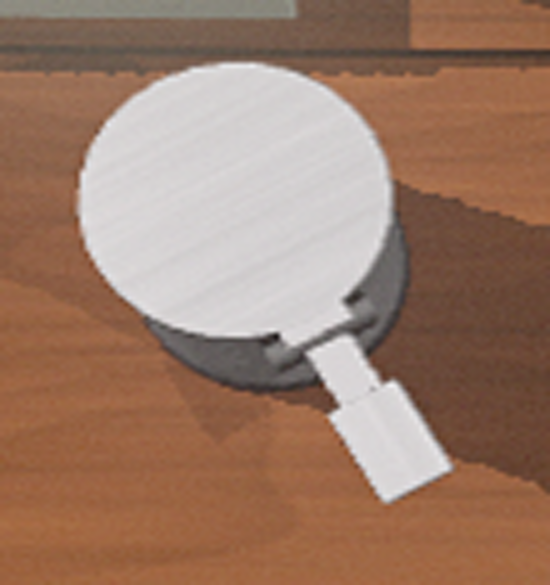

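Pad point is about (0.580, 0.127, 0.154), with the lever axis at about 0.53 rad. The jaw axis is already nearly square to the lever, so I'll keep this orientation, shut the fingers, travel high and press straight down.

Emit:
servo_tool:
  series:
    - [1,0.4,0.76,0.3,0,0,0]
    - [1,0.4,0.76,0.2,0,0,0]
    - [1,0.42,0.8,0,0,0,0]
    - [1,0.42,0.8,0,0,0,0]
    - [1,0.42,0.8,0,0,0,0]
    - [1,0.42,0.8,0,0,0,0]
    - [1,0.42,0.8,0,0,0,0]
    - [1,0.42,0.8,0,0,0,0]
  grip_force: 60

```text
clock: 0.9
tool_pos: [0.386, -0.2323, 0.2496]
tool_rot: [[-0.357, 0.934, -0.007], [0.934, 0.357, 0.01], [0.011, -0.003, -1.0]]
contact_force: [1.3, -0.4, 0.5]
grip_width: 0.0004
```

Emit:
servo_tool:
  series:
    - [1,0.42,0.8,0,0,0,0]
    - [1,0.42,0.8,0,0,0,0]
    - [1,0.42,0.8,0,0,0,0]
    - [1,0.42,0.8,0,0,0,0]
    - [1,0.42,0.8,0,0,0,0]
    - [1,0.42,0.8,0,0,0,0]
    - [1,0.42,0.8,0,0,0,0]
    - [1,0.2,0.4,0,0,0,0]

```text
clock: 1.7
tool_pos: [0.5459, 0.0849, 0.2474]
tool_rot: [[-0.362, 0.932, -0.008], [0.932, 0.362, 0.011], [0.013, -0.004, -1.0]]
contact_force: [-0.1, -1.3, -1.3]
grip_width: 0.0002
```

```bash
python3 -c "
from h import *
s=bot.state();print(s['clock'],s['tool_pos'],s['dq'].round(2)); snap('wrist','w1')
print((np.array([.58,.127,.154])-s['tool_pos'])/.05)"
```

```text
1.7 [0.545897   0.08487846 0.24736931] [ 0.26  0.33  0.31  0.01  0.01 -0.25]
{'vfov': 70.51074584834416, 'cx': 319.64388639180703, 'cy': 240.7581544303681, 'origin': array([0.46909069, 0.05340001, 0.39076725]), 'attitude': array([[-0.36191287, -0.88496307, -0.2930178 ],
       [ 0.93211816, -0.33907671, -0.12721135],
       [ 0.01322184, -0.31916664,  0.94760637]])}
[ 0.68205997  0.8424309  -1.86738628]
```

View pics/w1.png

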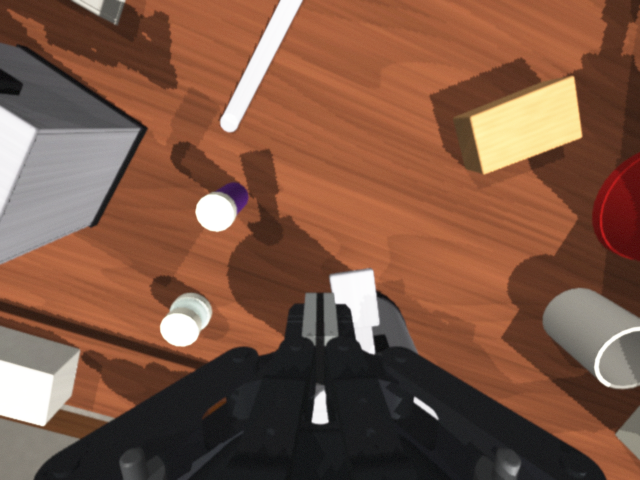

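The wrist view shows the pad at about (355,300), just beyond the shut fingertips at (320,300).

```bash
python3 -c "
from h import *
for u,v in [(355,285),(360,300),(336,274),(372,273),(377,318)]: print(pt('w1',u,v).round(4))
P,ok=cloud('w1')
m=ok&(abs(P[...,2]-.154)<.004)&(np.hypot(P[...,0]-.58,P[...,1]-.127)<.045);m[:,:331]=0
q=P[m];print(len(q),q.min(0),q.max(0)); print(bot.state()['tool_pos'])"
```

```text
[0.5659 0.1236 0.1544]
[0.5766 0.1324 0.1542]
[0.5631 0.1067 0.1532]
[0.5523 0.1319 0.1538]
[0.5868 0.1517 0.1536]
2327 [0.54957969 0.10329121 0.1503708 ] [0.61725728 0.15928735 0.15634001]
[0.54642979 0.08644341 0.24656269]
```

Emit:
servo_tool:
  series:
    - [1,0.55,0.7,0,0,0,0]
    - [1,0.1,0.15,-0.6,0,0,0]
    - [1,0,0,0,0,0,0]

```text
clock: 2.05
tool_pos: [0.5794, 0.1321, 0.2131]
tool_rot: [[-0.365, 0.931, -0.013], [0.931, 0.365, 0.009], [0.013, -0.009, -1.0]]
contact_force: [0.2, -0.7, 0.1]
grip_width: -0.0002
```

Wrist and top estimates agree to about 5 mm, and the tool is over the pad. Descending.

Emit:
servo_tool:
  series:
    - [1,0,-0.05,-0.6,0,0,0]
    - [1,0,0,-0.4,0,0,0]
    - [1,0,0,-0.3,0,0,0]
    - [1,0,0,-0.3,0,0,0]
    - [1,0,0,-0.2,0,0,0]

```text
clock: 2.55
tool_pos: [0.5827, 0.129, 0.1321]
tool_rot: [[-0.366, 0.931, 0.003], [0.931, 0.366, 0.014], [0.012, 0.008, -1.0]]
contact_force: [-0.9, 3.2, 9.1]
grip_width: -0.0003
```

Emit:
servo_tool:
  series:
    - [1,-0.05,0,-0.2,0,0,0]
    - [1,0,0,-0.15,0,0,0]
    - [1,0,0,-0.1,0,0,0]
    - [1,0,0,-0.05,0,0,0]

```text
clock: 2.95
tool_pos: [0.5846, 0.1295, 0.1195]
tool_rot: [[-0.367, 0.93, 0.022], [0.93, 0.367, 0.02], [0.01, 0.028, -1.0]]
contact_force: [-4.8, 1.1, 4.4]
grip_width: 0.0002
```

Emit:
servo_tool:
  series:
    - [1,-0.1,0,-0.15,0,0,0]
    - [1,-0.05,0,-0.15,0,0,0]
    - [1,0,0,-0.1,0,0,0]
    - [1,0,0,-0.1,0,0,0]

```text
clock: 3.35
tool_pos: [0.5805, 0.1288, 0.1103]
tool_rot: [[-0.368, 0.929, 0.04], [0.93, 0.368, 0.024], [0.007, 0.046, -0.999]]
contact_force: [-15.5, 2.0, 20.0]
grip_width: -0.0003
```

```bash
python3 -c "
from h import *
print(bot.state()); snap('scene','sc2')
im=cv2.imread('pics/sc2.png')[180:380,240:440]; cv2.imwrite('pics/c2.png',cv2.resize(im,None,fx=2.8,fy=2.8))
P,ok=cloud('sc2'); e=np.array([.86,.51]); b=np.array([.579,.130])
s=(P[...,:2]-b)@e-.060; t=(P[...,:2]-b)@np.array([-.51,.86])
for lo in np.arange(.02,.14,.02):
  m=ok&(s>lo)&(s<lo+.02)&(abs(t)<.03)&(P[...,2]>.12); print(lo, m.sum(), np.median(P[m][:,2]) if m.any() else '')
"
```

```text
{'clock': 3.35, 'q': array([ 5.55664426e-01,  5.39408544e-03, -1.71886105e-01,  9.03098542e-04,
       -1.34683330e+00, -1.74953738e+00]), 'dq': array([ 0.00481753, -0.02754331, -0.03657585,  0.00802387,  0.04529564,
        0.00184376]), 'joint_efforts': array([ -3.44838493, -23.29747796,  28.16165507,   6.73562542,
         3.77344832,  -0.11761554]), 'tool_pos': array([0.58052444, 0.12880455, 0.11030575]), 'tool_rot': array([[-0.36837787,  0.92881051,  0.04010956],
       [ 0.92964652,  0.3676787 ,  0.02386859],
       [ 0.00742197,  0.04608038, -0.99891016]]), 'contact_force': array([-15.50307323,   1.99973704,  19.99100622]), 'ft_torque': array([1.03360785, 5.08679548, 0.26104781]), 'grip_width': -0.00028187252091879726}
{'vfov': 53.09091601234539, 'cx': 312.34724894697166, 'cy': 243.15869445340755, 'origin': array([0.94072885, 0.12514218, 1.27828482]), 'attitude': array([[-0.18524699, -0.93273488,  0.30933671],
       [ 0.98267105, -0.17788092,  0.05211511],
       [ 0.00641552,  0.3136304 ,  0.94952347]])}
0.02 178 0.1849728898895231
0.04 183 0.20219518055550267
0.06 202 0.21927661425468703
0.08 213 0.23685821563495923
0.1 30 0.24249700085052095
0.12000000000000001 68 0.14671513582100226
```

View pics/c2.png

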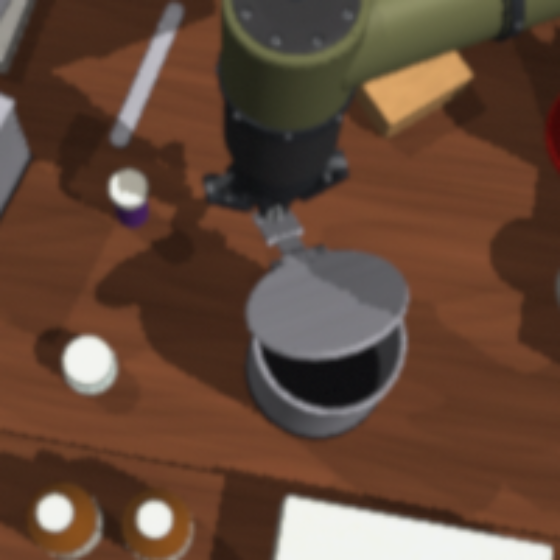

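The lid is fully raised: its slope measures about 0.71 rad and there is 20 N at the stop. Holding.

Emit:
servo_tool:
  series:
    - [1,0,0,-0.05,0,0,0]
    - [1,0,0,-0.05,0,0,0]
    - [1,0,0,-0.05,0,0,0]
    - [1,0,0,-0.05,0,0,0]
    - [1,0,0,-0.05,0,0,0]
    - [1,0,0,-0.05,0,0,0]
    - [1,0,0,-0.05,0,0,0]
    - [1,0,0,-0.05,0,0,0]

```text
clock: 4.2
tool_pos: [0.5801, 0.1287, 0.1109]
tool_rot: [[-0.371, 0.927, 0.054], [0.929, 0.37, 0.032], [0.009, 0.062, -0.998]]
contact_force: [-6.3, 1.9, 7.2]
grip_width: -0.0002
```

Emit:
servo_tool:
  series:
    - [1,0,0,-0.08,0,0,0]
    - [1,0,0,-0.08,0,0,0]
    - [1,0,0,-0.08,0,0,0]
    - [1,0,0,-0.08,0,0,0]
    - [1,0,0,-0.08,0,0,0]
    - [1,0,0,-0.08,0,0,0]
    - [1,0,0,-0.08,0,0,0]
    - [1,0,0,-0.08,0,0,0]

```text
clock: 5.0
tool_pos: [0.5804, 0.1287, 0.1103]
tool_rot: [[-0.376, 0.924, 0.074], [0.927, 0.374, 0.04], [0.009, 0.084, -0.996]]
contact_force: [-11.3, 1.6, 13.8]
grip_width: -0.0002
```

Emit:
servo_tool:
  series:
    - [1,0,0,-0.08,0,0,0]
    - [1,0,0,-0.08,0,0,0]
    - [1,0,0,-0.08,0,0,0]
    - [1,0,0,-0.08,0,0,0]
    - [1,0,0,-0.08,0,0,0]
    - [1,0,0,-0.08,0,0,0]
    - [1,0,0,-0.08,0,0,0]
    - [1,0,0,-0.08,0,0,0]

```text
clock: 5.8
tool_pos: [0.5805, 0.1287, 0.1101]
tool_rot: [[-0.38, 0.92, 0.095], [0.925, 0.377, 0.048], [0.009, 0.106, -0.994]]
contact_force: [-11.9, 1.1, 13.9]
grip_width: 0.0001
```

Emit:
servo_tool:
  series:
    - [1,0,0,-0.08,0,0,0]
    - [1,0,0,-0.08,0,0,0]
    - [1,0,0,-0.08,0,0,0]
    - [1,0,0,-0.08,0,0,0]
    - [1,0,0,-0.08,0,0,0]
    - [1,0,0,-0.08,0,0,0]
    - [1,0,0,-0.08,0,0,0]
    - [1,0,0,-0.08,0,0,0]

```text
clock: 6.6
tool_pos: [0.5806, 0.1287, 0.1099]
tool_rot: [[-0.385, 0.916, 0.115], [0.923, 0.381, 0.057], [0.008, 0.128, -0.992]]
contact_force: [-12.0, 1.8, 14.3]
grip_width: -0.0001
```

```bash
python3 -c "
from h import *
snap('scene','sc3')
P,ok=cloud('sc3'); e=np.array([.86,.51]); b=np.array([.579,.130])
s=(P[...,:2]-b)@e-.060; t=(P[...,:2]-b)@np.array([-.51,.86])
m=ok&(s>.02)&(s<.1)&(abs(t)<.03)&(P[...,2]>.16); print(np.arctan(np.polyfit(s[m],P[m][:,2],1)[0]),bot.state()['contact_force'])
"
```

```text
{'vfov': 53.09091601234539, 'cx': 312.34724894697166, 'cy': 243.15869445340755, 'origin': array([0.94072885, 0.12514218, 1.27828482]), 'attitude': array([[-0.18524699, -0.93273488,  0.30933671],
       [ 0.98267105, -0.17788092,  0.05211511],
       [ 0.00641552,  0.3136304 ,  0.94952347]])}
0.7025185803491236 [-11.68147337  -0.36652772  13.73610672]
```

Held at the stop for over 3 s. Releasing upward.

Emit:
servo_tool:
  series:
    - [1,0,0,0.2,0,0,0]
    - [1,0,0,0.3,0,0,0]
    - [1,0,0,0.3,0,0,0]
    - [1,0,0,0.4,0,0,0]
    - [1,0,0,0.6,0,0,0]
    - [1,-0.2,-0.1,0.8,0,0,0]
    - [1,-0.3,-0.2,0.8,0,0,0]
    - [1,-0.3,-0.2,0.5,0,0,0]

```text
clock: 7.45
tool_pos: [0.5386, 0.1004, 0.3161]
tool_rot: [[-0.383, 0.917, 0.115], [0.924, 0.379, 0.055], [0.007, 0.127, -0.992]]
contact_force: [0.3, -0.1, 0.7]
grip_width: -0.0001
```

Emit:
servo_tool:
  series:
    - [1,-0.6,0,0.2,0,0,0]
    - [1,-0.6,0,0,0,0,0]
    - [1,0,0,0,0,0,0]
    - [1,0,0,0,0,0,0]
    - [1,0,0,0,0,0,0]
    - [1,0,0,0,0,0,0]
    - [1,0,0,0,0,0,0]
    - [1,0,0,0,0,0,0]

```text
clock: 8.25
tool_pos: [0.4782, 0.0976, 0.338]
tool_rot: [[-0.379, 0.917, 0.128], [0.926, 0.374, 0.06], [0.007, 0.141, -0.99]]
contact_force: [-0.4, 0.4, 0.3]
grip_width: -0.0
```

Emit:
servo_tool:
  series:
    - [1,0,0,0,0,0,0]
    - [1,0,0,0,0,0,0]
    - [1,0,0,0,0,0,0]
    - [1,0,0,0,0,0,0]
    - [1,0,0,0,0,0,0]
    - [1,0,0,0,0,0,0]

```text
clock: 8.85
tool_pos: [0.4786, 0.0976, 0.3367]
tool_rot: [[-0.378, 0.917, 0.126], [0.926, 0.374, 0.058], [0.006, 0.138, -0.99]]
contact_force: [0.1, 0.5, -0.2]
grip_width: -0.0002
```

```bash
python3 -c "
from h import *
snap('scene','sc4')
for f in ['sc1','sc4']:
  P,ok=cloud(f); e=np.array([.86,.51]); b=np.array([.579,.130])
  s=(P[...,:2]-b)@e-.060; t=(P[...,:2]-b)@np.array([-.51,.86])
  m=ok&(s>.03)&(s<.12)&(abs(t)<.03)&(P[...,2]>.14); print(np.arctan(np.polyfit(s[m],P[m][:,2],1)[0]),P[m][:,2].mean())
  m=ok&(P[...,2]>.14)&(P[...,2]<.2)&(P[...,0]>.53)&(P[...,0]<.62)&(P[...,1]<-.12)&(P[...,1]>-.24); print('sq',m.sum(),P[m][:,2].mean(),P[m][:,2].max())
s=bot.state();print(s['clock'],s['contact_force'],s['dq'].round(3),s['tool_pos'])
"
```

```text
{'vfov': 53.09091601234539, 'cx': 312.34724894697166, 'cy': 243.15869445340755, 'origin': array([0.94072885, 0.12514218, 1.27828482]), 'attitude': array([[-0.18524699, -0.93273488,  0.30933671],
       [ 0.98267105, -0.17788092,  0.05211511],
       [ 0.00641552,  0.3136304 ,  0.94952347]])}
-0.0026144951379788975 0.15592437115488983
sq 1568 0.1561239204979461 0.1635532672458324
0.004302139458772935 0.15593984845045558
sq 1557 0.15625650842454408 0.1643624529644998
8.9 [-0.36036985 -0.53567053  0.09582674] [ 0.001 -0.001  0.001 -0.001 -0.001 -0.001] [0.47861028 0.0976297  0.33672465]
```

View pics/sc4.png

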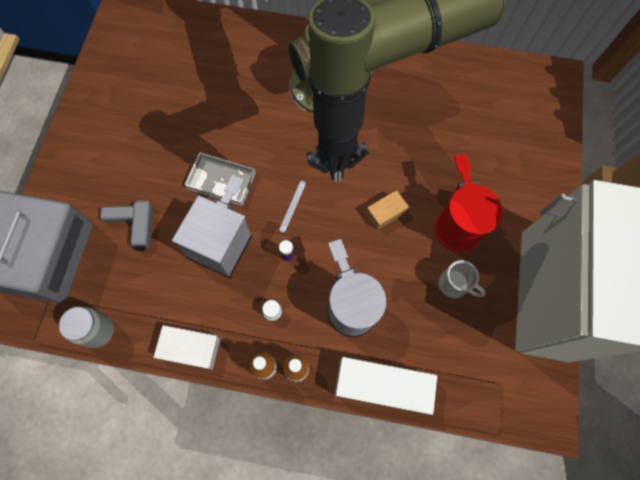

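The round lid at (358,300) and the square lid at (212,232) are both shut, and the gripper is clear at (337,165). Handing in.

```bash
python3 -c "
from workcell import bot
print(bot.job_done())"
```

```text
the job is handed in; nothing more can be done
None
```

I pressed the round steel bin's lever straight down with the shut fingers until the lid was fully raised, held it for about 3.3 s, then let go and backed off. The job was handed in at about 9 s of the 38 s allowed; no verdict was reported.

- **While held:** the lid angle measured from depth was about 0.71 rad at the start of the hold and 0.70 rad at the end. The net contact force was about 10 to 25 N, well under the 120 N wrist limit.
- **After release:** the round lid measured 0.004 rad, so it is shut. The square lid's height matches the picture taken before I moved, so it stayed shut. The contact force was about 0.6 N (sensor noise), with the arm at rest and clear of everything.
- **Disagreements:** the top and wrist cameras put the lever pad about 5 mm apart, which did not matter for the press. The tool also tilted by about 7° during the hold, without effect.

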